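Load a lens under the inspection camera

TASK

Take the tall stepped lens (the one with a wide foot and a narrower barrel) out of the grey tray and stand it upright on its wide foot in the middle of the round white pad of the inspection slide, and let go of it. Then push the slide (it has a black handle) gently all the way in under the camera, so that the lens rides along still standing on the pad. Do not drop the lens or tip it over, and leave the other things in the tray and on the bench where they are.

Things in the scene. Friction and masses are not known exactly. Their poses are not given: they have to be found in the camera images.
- lens: the lens to load: stands upright in the tray; a black foot 44 mm in diameter and 30 mm high with a thin bright band, above it a bright metal barrel 32 mm in diameter up to 80 mm total height, glass on top; 0.11 to 0.23 kg. Origin at the centre of its underside, z up along its axis
- pad (a point): centre of the top face of the round white pad on the slide (flat, 90 mm in diameter, 4 mm above the slide's dark steel plate, about 32 mm above the bench); moves with the slide; its axes are those of the stand
- handle (a point): centre of the top face of the slide's handle, an upright black block 36 mm along the stand's x, 16 mm along the stand's y, 47 mm tall above the slide's plate (its top 75 mm above the bench), 140 mm from the pad's centre towards the stand's -y; moves with the slide
- slide (a joint): how far the slide is pushed in, m: 0 fully drawn out, 0.17 fully in against its stop; it slides along the stand's +y, takes about 2 N and stays where it is left; it starts drawn out, at 0 to 0.04
- stand: the inspection stand, fixed to the bench: black base plate 235 x 460 x 12 mm with two rails, a pole and the camera. Origin on the bench under the pad's centre at slide 0; its y axis is the direction in which the slide is pushed in. Base plate from x -75 to 160 mm, y -195 to 265 mm; pole 24 mm in diameter at x 120, y 170 mm, 342 mm tall, joined to the camera by an arm 220 to 250 mm high
- camera (a point): centre of the lower end of the camera (brass ring 60 mm in diameter, then black tube and a red body up to 314 mm) that points down, 165 mm above the bench; the pad's centre is below it when the slide is fully in
- tray: grey open tray 260 (x) x 210 (y) x 35 mm, floor and walls 5 mm thick, fixed; four upright things stand in it in any order, one near each corner, about 120 mm (x) and 96 mm (y) apart. Origin at the centre of its underside
- short_lens: a shorter stepped lens, upright in the tray, to be left alone: black foot 44 mm in diameter, 24 mm high, bright metal barrel 32 mm in diameter, 48 mm total height. Origin at the centre of its underside
- tube: a plain straight bright metal tube, upright in the tray, to be left alone: 36 mm in diameter, 80 mm tall. Origin at the centre of its underside
- dropper: a small white plastic bottle with black cap, upright in the tray, to be left alone: 36 mm in diameter, 85 mm tall. Origin at the centre of its underside
- cap: a flat black lens cap lying in the middle of the tray, to be left alone: 38 mm in diameter, 8 mm high. Origin at the centre of its underside
- driver: a screwdriver 150 mm long lying on the bench to the robot's left, to be left alone. Origin in its middle, x along it
Not all that is in view belongs to the job. Leave any green or purple look-alike of the lens alone.

How it is judged:
By the outcome, as a careful person would: the job done as asked, in the order asked, and still so for the second after the job is handed in, with the robot touching nothing.
It also fails if it takes over 58 s, if anything falls off the work surface, if the arm or the gripper's body presses on something with over 40 N, if the wrist force passes 120 N, or if a joint passes its speed limit or range.

ROBOT

A 6-joint arm with a two-finger parallel gripper is mounted at the origin on the work surface. World frame = base frame: x ahead of the robot, y to its left, z up, the work surface at z = 0. Lengths are in m, angles in degrees, forces in N, time in s.
With the tool pointing down it reaches from about 0.35 to 0.925 m from the base axis. Payload 6.4 kg.
Tool frame: the origin (TCP) lies midway between the tips of the shut fingers; the grasp point (between the pads) lies 19 mm behind it (r.grip_depth is the distance from the TCP to the grasp point, in m); z points along the fingers, y is the line along which they close (so a half turn about z gives the same grasp; the last joint's range is limited). The gripper opens to 94 mm and grips with 3 to 60 N. Pads are 16 mm wide; open, the fingers measure 119 mm over their backs; the gripper's body (75 mm by 177 mm) begins 78 mm behind the grasp point.
Start: joints at [56.316, 14.043, 89.255, -0, 76.702, -9.975], TCP at [0.261, 0.595, 0.205] pointing down, gripper open.
Joint ranges: [-179.41, 179.41], [-58.25, 129.5], [7.25, 145.43], [-54.29, 234.29], [11.92, 165.04], [-157.13, 157.13]. Speed limits (degrees/s): [147.25, 147.25, 180, 180, 180, 180].

INTERFACE

Orientations are given as [roll, pitch, yaw] about the fixed x, y, z axes, in that order (R = Rz(yaw) Ry(pitch) Rx(roll)).
In Python, from station import r gives the robot as it stands.
- The arm moves only by the tool arm_command, never from a script. Its argument "plan" is a list of rows, each an object of numbers: "tx", "ty", "tz": the shift along the tool's x, y, z in cm; "wx", "wy", "wz": the turn, a rotation vector about the tool's x, y, z in rad; "fingers": the closure in counts, from 0 (fully open) to 255 (shut). A call has exactly 8 rows; each row is the pose to reach, as a shift and turn from the pose commanded when the call began, along the tool's axes at that moment; what a row does not reach only later rows make up. A row lasts 1/10 s, in which the tool goes at most 50 mm and 8.59 degrees, less where a joint would pass 70% of its speed; a pose out of reach is approached as far as the arm can. A call with a gripper value outside its range is refused whole. The fingers move at their own pace and stop on an object; the grip force is fixed at half the most. Time passes only in rows, so rows that repeat a pose let the fingers close, or fill a call up. It gives the time, the measured TCP pose, the force, the opening and the grip force at its end, in the units of the state.
- r.observe(): the state, without advancing time (a new reading comes with each control period).
- r.capture(name): name is "scene" or "side" or "wrist"; returns a dict with "color" (384x512x3 uint8, red, green, blue), "fx", "fy", "cx", "cy" (pixels), "rvec" (rotation vector, rad) and "tvec" (3), from world to camera coordinates, as OpenCV has them; the wrist camera has in their place "hand_eye" (4x4, takes a point from camera to tool coordinates, whose origin is the TCP and whose axes are the flange's). Camera axes: x right, y down, z forward; pixel columns grow to the right and rows downward; lengths in m; the calibration is good to about 2 mm. A picture is of the moment at which its call begins: read the wrist's pose just before it. There is no depth.
- r.close_job(): hands the job in; it is judged then, once.
The state is a dict: "time": time; "joint_pos": joint angles; "qd": joint speeds; "joint_efforts": joint torques, N m; "position": TCP position; "tcp_rot": TCP orientation; "wrist_force": force on the tool from outside, world axes, zero at the start; "ft_torque": the same for the moment, N m; "width": finger opening in m; "grasp_force": force on a finger pad.
Only numpy, scipy, OpenCV 4.12 (cv2) and the standard library are available. Lean on these libraries where they do the work, as an engineer would, in place of code of your own. Each camera call takes 0.05 s, during which the arm holds its last target. There are 200 camera calls.

## Working session

There is one attempt and no reset: what is moved stays moved. The work goes in short steps, Python scripts to look and compute and a tool call to move; the robot and the scene stay as the last step left them, time stands still between calls to the robot, and variables do not carry over. Pictures are saved under pics/ and viewed, at most 10 in all, crops included, and the job is handed in when it is done.

Besides the shell and the picture viewer there is one more tool, called after "Call:" in YAML: its name, and indented under it one key for each argument. arm_command: Moves the arm, as the interface text tells. Its arguments: {"type":"object","properties":{"plan":{"type":"array","items":{"type":"object","properties":{"tx":{"type":"number"},"ty":{"type":"number"},"tz":{"type":"number"},"wx":{"type":"number"},"wy":{"type":"number"},"wz":{"type":"number"},"fingers":{"type":"number"}}}}},"required":["plan"]}

```bash
mkdir -p pics; ls; cat > h.py <<'E'
from station import r
import numpy as np, cv2
def snap(n,f):
    s=r.observe(); c=r.capture(n); np.savez('pics/'+f+'.npz',**c,pos=s["position"],rot=s["tcp_rot"])
    cv2.imwrite('pics/'+f+'.png',cv2.cvtColor(c["color"],cv2.COLOR_RGB2BGR)); return s
def Rt(rot):
    from scipy.spatial.transform import Rotation as R
    return R.from_euler('xyz',rot,degrees=True).as_matrix()
def cam(f):
    d=np.load('pics/'+f+'.npz'); K=np.array([[d['fx'],0,d['cx']],[0,d['fy'],d['cy']],[0,0,1]],float)
    if 'hand_eye' in d:
        T=np.eye(4);T[:3,:3]=Rt(d['rot']);T[:3,3]=d['pos']; T=T@d['hand_eye']
        R=T[:3,:3].T; t=-R@T[:3,3]
    else: R=cv2.Rodrigues(d['rvec'])[0]; t=d['tvec'].reshape(3)
    return K,R,t
def w(f,u,v,z):
    K,R,t=cam(f); d=R.T@np.linalg.inv(K)@[u,v,1]; o=-R.T@t
    return (o+d*(z-o[2])/d[2]).round(4)
def px(f,p):
    K,R,t=cam(f); q=K@(R@np.array(p,float)+t); return (q[:2]/q[2]).round(1)
def crop(f,x,y,wd,ht,k,out):
    im=cv2.imread('pics/'+f+'.png')[y:y+ht,x:x+wd]; cv2.imwrite('pics/'+out+'.png',cv2.resize(im,None,fx=k,fy=k,interpolation=cv2.INTER_CUBIC))
E
python3 - <<'E'
from h import *
s=snap('scene','s0');snap('side','d0');snap('wrist','w0');print(s)
print(np.load('pics/w0.npz')['hand_eye'])
a=[cv2.imread(f'pics/{k}0.png') for k in 'sdw']
cv2.imwrite('pics/all.png',cv2.resize(np.hstack(a[:2]),(800,300)))
for k in 'sdw':
    K,R,t=cam(k+'0');print(k,(-R.T@t).round(3),K[0,0])
E
```

```text
pics
{'time': 0.0, 'joint_pos': array([ 5.63162659e+01,  1.40844058e+01,  8.93227527e+01, -1.54319680e-03,
        7.67011884e+01, -9.97601864e+00]), 'qd': array([-0.06249284,  0.05962057,  0.01203688, -0.12039025, -0.00138053,
       -0.03949147]), 'joint_efforts': array([ 1.73482324e-03, -4.15837955e+01, -3.14605272e+01,  6.85620820e-02,
        3.32503638e-02, -1.37029874e-04]), 'position': array([0.2610255 , 0.59464501, 0.20436241]), 'tcp_rot': array([-1.79893031e+02, -1.72911309e-02,  1.56292625e+02]), 'wrist_force': array([-0.48255421, -0.00458356,  0.33722821]), 'ft_torque': array([0.02339884, 0.02319363, 0.01497671]), 'grasp_force': 0.0, 'width': 0.09408897025929244}
[[ 2.73653795e-04 -9.68591851e-01 -2.48655887e-01  7.17595593e-02]
 [ 9.99999906e-01  3.48801963e-04 -2.58159864e-04 -6.10043382e-04]
 [ 3.36783202e-04 -2.48655793e-01  9.68591856e-01 -1.79559953e-01]
 [ 0.00000000e+00  0.00000000e+00  0.00000000e+00  1.00000000e+00]]
s [1.529 0.091 0.807] 395.66833592210895
d [ 0.326 -1.173  0.787] 469.33814379451786
w [0.195 0.623 0.384] 291.30277007401764
```

View pics/s0.png

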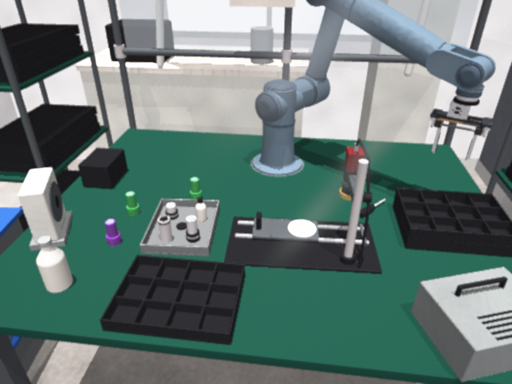

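View pics/d0.png

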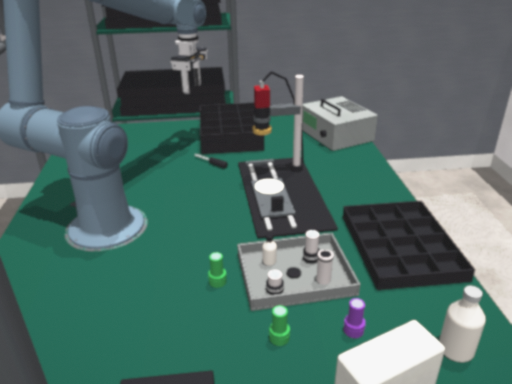

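In the scene view the tray is at (183,225), the slide at (290,230) with its handle at (259,220) and its pad at (302,229), and the camera at (350,180). Candidates for the lens, in scene pixels:
- (192,228): stepped, dark foot
- (165,230): plain, tall
- (172,210): short
- (201,212): white with a dark cap
- Green look-alikes at (195,188) and (132,203), purple at (113,232)

I'll check the choice in a close crop.

```bash
python3 - <<'E'
from h import *
crop('s0',140,185,90,75,5,'a');crop('d0',235,225,125,80,5,'b');crop('s0',225,195,160,80,5,'c');crop('d0',230,145,110,95,5,'e')
a=cv2.imread('pics/a.png');b=cv2.imread('pics/b.png')
c=np.zeros((775,800,3),np.uint8);
c1=np.zeros((600,800,3),np.uint8)
c1[:300,:360]=cv2.resize(a,(360,300));c1[:256,400:800]=cv2.resize(b,(400,256))
x=cv2.imread('pics/c.png');y=cv2.imread('pics/e.png')
c1[310:510,:400]=cv2.resize(x,(400,200));c1[260:600,405:799]=cv2.resize(y,(394,340))
cv2.imwrite('pics/m.png',c1)
E
```

```text
(no output)
```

View pics/m.png

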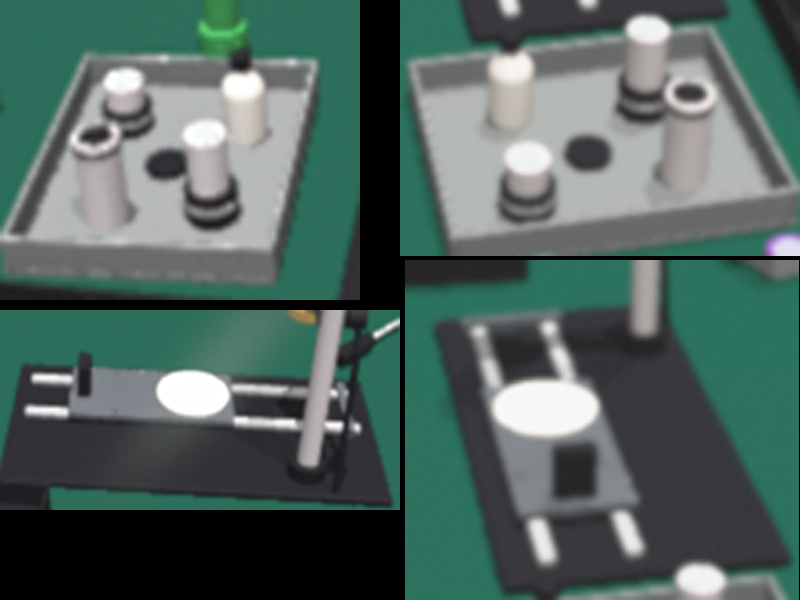

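The crop shows the tall stepped lens: barrel top at scene (191.3,218.5) and side (312.5,234.4). It is the only tall, stepped, uncoloured item. The pad is at scene (302.2,228.2) and side (269.4,186.6). The handle top is at scene (258.6,213) and side (277.5,197).

```bash
python3 - <<'E'
from h import *
for n,a,b,z in [('lens',(191.3,218.5),(312.5,234.4),.085),('pad',(302.2,228.2),(269.4,186.6),.032),('handle',(258.6,213),(277.5,197.2),.075),('cam',(346,195),(262,130),.165),
 ('short',(171,203),(274.5,274.5),.053),('tube',(164,219),(325.5,253.5),.085),('drop',(200,201),(269.5,239),.09)]:
    print(n,w('s0',*a,z),w('d0',*b,z))
# base plate corners scene (crop c)
for u,v in [(22,366),(345,370),(392,500),(0,480)]: print('base',w('s0',225+u/2.5,195+(v-310)/2.5,.012))
for u,v in [(437,325),(665,310),(787,560),(508,590)]: print('base',w('d0',230+(u-405)/3.582,145+(v-260)/3.582,.012))
E
```

```text
lens [ 0.564 -0.226  0.085] [ 0.5609 -0.2308  0.085 ]
pad [0.4999 0.1183 0.032 ] [0.4965 0.1115 0.032 ]
handle [ 0.4941 -0.0237  0.075 ] [ 0.502  -0.0253  0.075 ]
cam [0.4947 0.2409 0.165 ] [0.4912 0.258  0.165 ]
short [ 0.4416 -0.3327  0.053 ] [ 0.4497 -0.3332  0.053 ]
tube [ 0.5772 -0.3093  0.085 ] [ 0.5754 -0.3104  0.085 ]
drop [ 0.4715 -0.2206  0.09  ] [ 0.4498 -0.2429  0.09  ]
base [ 0.4418 -0.1149  0.012 ]
base [0.3956 0.3232 0.012 ]
base [0.6469 0.3493 0.012 ]
base [ 0.6708 -0.1023  0.012 ]
base [0.4146 0.326  0.012 ]
base [0.6469 0.3277 0.012 ]
base [ 0.6586 -0.1149  0.012 ]
base [ 0.4352 -0.1264  0.012 ]
```

Call:
arm_command:
  plan:
    - {"tz": -22, "wz": 0.459}
    - {"tz": -22, "wz": 0.459}
    - {"tz": -22, "wz": 0.459}
    - {"tz": -22, "wz": 0.459}
    - {"tz": -22, "tx": -60.7, "ty": -63.2, "wz": 0.459}
    - {"tz": -22, "tx": -60.7, "ty": -63.2, "wz": 0.459}
    - {"tz": -22, "tx": -60.7, "ty": -63.2, "wz": 0.459}
    - {"tz": -22, "tx": -60.7, "ty": -63.2, "wz": 0.459}

```text
schema error: expected keys tx, ty, tz, wx, wy, wz, fingers
```

Call:
arm_command:
  plan:
    - {"tx": 0, "ty": 0, "tz": -22, "wx": 0, "wy": 0, "wz": 0.459, "fingers": 0}
    - {"tx": 0, "ty": 0, "tz": -22, "wx": 0, "wy": 0, "wz": 0.459, "fingers": 0}
    - {"tx": 0, "ty": 0, "tz": -22, "wx": 0, "wy": 0, "wz": 0.459, "fingers": 0}
    - {"tx": 0, "ty": 0, "tz": -22, "wx": 0, "wy": 0, "wz": 0.459, "fingers": 0}
    - {"tx": -60.7, "ty": -63.2, "tz": -22, "wx": 0, "wy": 0, "wz": 0.459, "fingers": 0}
    - {"tx": -60.7, "ty": -63.2, "tz": -22, "wx": 0, "wy": 0, "wz": 0.459, "fingers": 0}
    - {"tx": -60.7, "ty": -63.2, "tz": -22, "wx": 0, "wy": 0, "wz": 0.459, "fingers": 0}
    - {"tx": -60.7, "ty": -63.2, "tz": -22, "wx": 0, "wy": 0, "wz": 0.459, "fingers": 0}

```text
time: 0.95
position: [0.3303, 0.4056, 0.4097]
tcp_rot: [-180.0, 0.0, 130.0]
wrist_force: [0.7, 0.1, 0.2]
width: 0.0943
grasp_force: 0.0
```

Call:
arm_command:
  plan:
    - {"tx": -63.5, "ty": -23, "tz": 0, "wx": 0, "wy": 0, "wz": 0, "fingers": 0}
    - {"tx": -63.5, "ty": -23, "tz": 0, "wx": 0, "wy": 0, "wz": 0, "fingers": 0}
    - {"tx": -63.5, "ty": -23, "tz": 0, "wx": 0, "wy": 0, "wz": 0, "fingers": 0}
    - {"tx": -63.5, "ty": -23, "tz": 0, "wx": 0, "wy": 0, "wz": 0, "fingers": 0}
    - {"tx": -63.5, "ty": -23, "tz": 0, "wx": 0, "wy": 0, "wz": 0, "fingers": 0}
    - {"tx": -63.5, "ty": -23, "tz": 0, "wx": 0, "wy": 0, "wz": 0, "fingers": 0}
    - {"tx": -63.5, "ty": -23, "tz": 0, "wx": 0, "wy": 0, "wz": 0, "fingers": 0}
    - {"tx": -63.5, "ty": -23, "tz": 0, "wx": 0, "wy": 0, "wz": 0, "fingers": 0}

```text
time: 1.75
position: [0.4676, 0.0297, 0.4099]
tcp_rot: [180.0, 0.0, 130.0]
wrist_force: [0.5, 0.7, -0.2]
width: 0.0938
grasp_force: 0.0
```

Call:
arm_command:
  plan:
    - {"tx": -25.9, "ty": -9.3, "tz": 20, "wx": 0, "wy": 0, "wz": 0, "fingers": 0}
    - {"tx": -25.9, "ty": -9.3, "tz": 20, "wx": 0, "wy": 0, "wz": 0, "fingers": 0}
    - {"tx": -25.9, "ty": -9.3, "tz": 20, "wx": 0, "wy": 0, "wz": 0, "fingers": 0}
    - {"tx": -25.9, "ty": -9.3, "tz": 20, "wx": 0, "wy": 0, "wz": 0, "fingers": 0}
    - {"tx": -25.9, "ty": -9.3, "tz": 20, "wx": 0, "wy": 0, "wz": 0, "fingers": 0}
    - {"tx": -25.9, "ty": -9.3, "tz": 20, "wx": 0, "wy": 0, "wz": 0, "fingers": 0}
    - {"tx": -25.9, "ty": -9.3, "tz": 20, "wx": 0, "wy": 0, "wz": 0, "fingers": 0}
    - {"tx": -25.9, "ty": -9.3, "tz": 20, "wx": 0, "wy": 0, "wz": 0, "fingers": 0}

```text
time: 2.55
position: [0.5608, -0.2283, 0.2046]
tcp_rot: [-179.8, -0.5, 129.8]
wrist_force: [-0.1, 0.6, -0.0]
width: 0.0939
grasp_force: 0.0
```

```bash
python3 - <<'E'
from h import *
s=snap('wrist','w1');print(s['position'],s['tcp_rot'],px('w1',(.5625,-.228,.085)))
cv2.imwrite('pics/w1b.png',cv2.resize(cv2.imread('pics/w1.png'),(800,600),interpolation=cv2.INTER_CUBIC))
E
```

```text
[ 0.56084652 -0.22834059  0.20462775] [-179.82830116   -0.4510547   129.77735715] [258.3 187.9]
```

View pics/w1b.png

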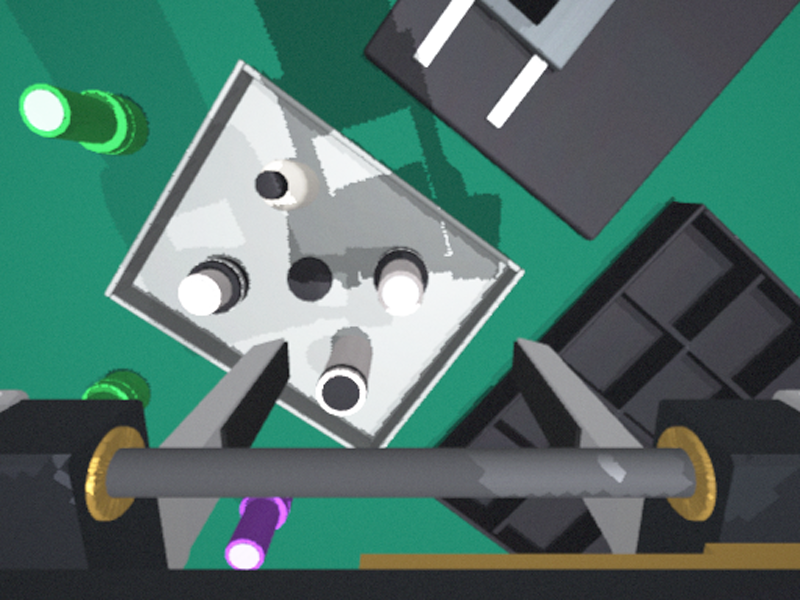

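```bash
python3 - <<'E'
from h import *
print(w('w1',257.3,188.2,.085), w('w1',250/1,172,.02)); s=r.observe(); print(s['position'],s['tcp_rot'])
p=w('w1',257.3,188.2,.085); R=Rt(s['tcp_rot']); print(R.T@(np.array([p[0],p[1],.045])-s['position'])*100)
# stand edges seen in wrist: plate corner (590,238), left (368,50); far(800,~5)
a=w('w1',590/1.5625,238/1.5625,.012);b=w('w1',368/1.5625,50/1.5625,.012);print(a,b,np.degrees(np.arctan2(*(a-b)[1::-1])))
E
```

```text
[ 0.5619 -0.2289  0.085 ] [ 0.5512 -0.2304  0.02  ]
[ 0.56154063 -0.22702335  0.20715291] [-179.91395408   -0.30199251  129.86121445]
[-0.25254854 -0.06834465 16.214306  ]
[ 0.6606 -0.1079  0.012 ] [ 0.4342 -0.1153  0.012 ] 1.8720754269858975
```

The wrist view puts the lens top at (257,188), which gives (0.562,-0.229). That agrees with the first estimate, and the fingers are clear of the tube, so I'm descending.

Call:
arm_command:
  plan:
    - {"tx": -0.1, "ty": 0, "tz": 3, "wx": 0, "wy": 0, "wz": 0, "fingers": 0}
    - {"tx": -0.1, "ty": 0, "tz": 6, "wx": 0, "wy": 0, "wz": 0, "fingers": 0}
    - {"tx": -0.1, "ty": 0, "tz": 9, "wx": 0, "wy": 0, "wz": 0, "fingers": 0}
    - {"tx": -0.1, "ty": 0, "tz": 11.5, "wx": 0, "wy": 0, "wz": 0, "fingers": 0}
    - {"tx": -0.1, "ty": 0, "tz": 13.5, "wx": 0, "wy": 0, "wz": 0, "fingers": 0}
    - {"tx": -0.1, "ty": 0, "tz": 15, "wx": 0, "wy": 0, "wz": 0, "fingers": 0}
    - {"tx": -0.1, "ty": 0, "tz": 16, "wx": 0, "wy": 0, "wz": 0, "fingers": 0}
    - {"tx": -0.1, "ty": 0, "tz": 16.2, "wx": 0, "wy": 0, "wz": 0, "fingers": 0}

```text
time: 3.4
position: [0.5633, -0.2266, 0.0478]
tcp_rot: [-180.0, -0.0, 130.0]
wrist_force: [-0.3, 0.5, 0.3]
width: 0.0941
grasp_force: 0.0
```

Call:
arm_command:
  plan:
    - {"tx": 0, "ty": 0, "tz": 0, "wx": 0, "wy": 0, "wz": 0, "fingers": 100}
    - {"tx": 0, "ty": 0, "tz": 0, "wx": 0, "wy": 0, "wz": 0, "fingers": 120}
    - {"tx": 0, "ty": 0, "tz": 0, "wx": 0, "wy": 0, "wz": 0, "fingers": 140}
    - {"tx": 0, "ty": 0, "tz": 0, "wx": 0, "wy": 0, "wz": 0, "fingers": 160}
    - {"tx": 0, "ty": 0, "tz": 0, "wx": 0, "wy": 0, "wz": 0, "fingers": 180}
    - {"tx": 0, "ty": 0, "tz": 0, "wx": 0, "wy": 0, "wz": 0, "fingers": 220}
    - {"tx": 0, "ty": 0, "tz": 0, "wx": 0, "wy": 0, "wz": 0, "fingers": 220}
    - {"tx": 0, "ty": 0, "tz": 0, "wx": 0, "wy": 0, "wz": 0, "fingers": 220}

```text
time: 4.2
position: [0.5632, -0.2274, 0.0481]
tcp_rot: [-180.0, -0.0, 130.0]
wrist_force: [0.1, -0.4, -0.6]
width: 0.0335
grasp_force: 0.6
```

Call:
arm_command:
  plan:
    - {"tx": 0, "ty": 0, "tz": 0, "wx": 0, "wy": 0, "wz": 0, "fingers": 255}
    - {"tx": 0, "ty": 0, "tz": 0, "wx": 0, "wy": 0, "wz": 0, "fingers": 255}
    - {"tx": 0, "ty": 0, "tz": 0, "wx": 0, "wy": 0, "wz": 0, "fingers": 255}
    - {"tx": 0, "ty": 0, "tz": 0, "wx": 0, "wy": 0, "wz": 0, "fingers": 255}
    - {"tx": 0, "ty": 0, "tz": 0, "wx": 0, "wy": 0, "wz": 0, "fingers": 255}
    - {"tx": 0, "ty": 0, "tz": -0.3, "wx": 0, "wy": 0, "wz": 0, "fingers": 255}
    - {"tx": 0, "ty": 0, "tz": -0.7, "wx": 0, "wy": 0, "wz": 0, "fingers": 255}
    - {"tx": 0, "ty": 0, "tz": -1.2, "wx": 0, "wy": 0, "wz": 0, "fingers": 255}

```text
time: 5.0
position: [0.5632, -0.2269, 0.06]
tcp_rot: [180.0, -0.0, 130.0]
wrist_force: [-0.2, 0.8, -0.9]
width: 0.0317
grasp_force: 30.0
```

Call:
arm_command:
  plan:
    - {"tx": 0, "ty": 0, "tz": -3, "wx": 0, "wy": 0, "wz": 0, "fingers": 255}
    - {"tx": 0, "ty": 0, "tz": -6, "wx": 0, "wy": 0, "wz": 0, "fingers": 255}
    - {"tx": 0, "ty": 0, "tz": -10, "wx": 0, "wy": 0, "wz": 0, "fingers": 255}
    - {"tx": 3, "ty": 1.5, "tz": -12, "wx": 0, "wy": 0, "wz": 0, "fingers": 255}
    - {"tx": 6, "ty": 3, "tz": -12, "wx": 0, "wy": 0, "wz": 0, "fingers": 255}
    - {"tx": 9, "ty": 4.5, "tz": -12, "wx": 0, "wy": 0, "wz": 0, "fingers": 255}
    - {"tx": 12, "ty": 6, "tz": -12, "wx": 0, "wy": 0, "wz": 0, "fingers": 255}
    - {"tx": 15, "ty": 7.5, "tz": -12, "wx": 0, "wy": 0, "wz": 0, "fingers": 255}

```text
time: 5.8
position: [0.524, -0.0627, 0.1804]
tcp_rot: [180.0, 0.0, 130.0]
wrist_force: [0.4, 0.2, -2.0]
width: 0.0315
grasp_force: 30.0
```

Call:
arm_command:
  plan:
    - {"tx": 3, "ty": 1.5, "tz": 0, "wx": 0, "wy": 0, "wz": 0, "fingers": 255}
    - {"tx": 6, "ty": 3, "tz": 0, "wx": 0, "wy": 0, "wz": 0, "fingers": 255}
    - {"tx": 8, "ty": 4, "tz": 0, "wx": 0, "wy": 0, "wz": 0, "fingers": 255}
    - {"tx": 9, "ty": 4.5, "tz": 0, "wx": 0, "wy": 0, "wz": 0, "fingers": 255}
    - {"tx": 9.1, "ty": 4.5, "tz": 0, "wx": 0, "wy": 0, "wz": 0, "fingers": 255}
    - {"tx": 9.1, "ty": 4.5, "tz": 0, "wx": 0, "wy": 0, "wz": 0, "fingers": 255}
    - {"tx": 9.1, "ty": 4.5, "tz": 0, "wx": 0, "wy": 0, "wz": 0, "fingers": 255}
    - {"tx": 9.1, "ty": 4.5, "tz": 0, "wx": 0, "wy": 0, "wz": 0, "fingers": 255}

```text
time: 6.6
position: [0.5007, 0.0336, 0.18]
tcp_rot: [-180.0, 0.0, 129.9]
wrist_force: [0.3, 0.2, -1.6]
width: 0.0313
grasp_force: 30.0
```

```bash
python3 - <<'E'
from h import *
s=snap('wrist','w2');print(s['position'],s['tcp_rot'],s['width'],px('w2',(.498,.115,.032)))
cv2.imwrite('pics/w2b.png',cv2.resize(cv2.imread('pics/w2.png'),(800,600),interpolation=cv2.INTER_CUBIC))
E
```

```text
[0.50067952 0.03364381 0.18001331] [-1.79993914e+02  5.30562242e-03  1.29912790e+02] 0.03134720429920166 [302.4 123.4]
```

View pics/w2b.png

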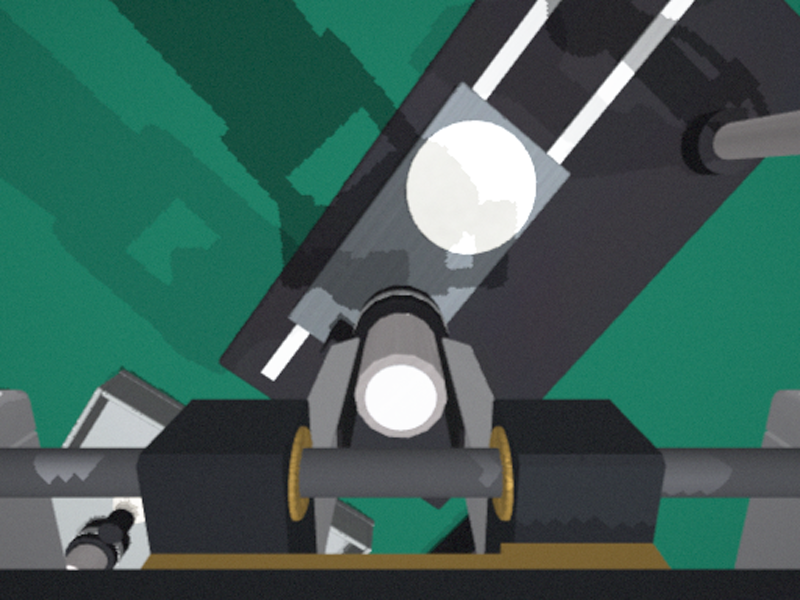

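The lens is held straight, with its top at (400,398) in the enlarged picture. The pad is centred at (471.5,187.5) and the slide's left edge runs from (290,318) to (463,83).

```bash
python3 - <<'E'
from h import *
k=1.5625
p=w('w2',471.5/k,187.5/k,.032);print(p, [w('w2',u/k,v/k,.032) for u,v in [(407,188),(536,188),(471,121),(471,254)]])
for a,b,z in [((290,318),(463,83),.028),((448,325),(570,173),.028),((222,358),(474,0),.012)]:
    A=w('w2',a[0]/k,a[1]/k,z);B=w('w2',b[0]/k,b[1]/k,z);print(A,B,np.degrees(np.arctan2(-(B-A)[0],(B-A)[1])))
s=r.observe();R=Rt(s['tcp_rot']);print(R.T@(np.array([p[0],p[1],.18])-s['position'])*100)
# handle from scene estimate
E
```

```text
[0.4951 0.1172 0.032 ] [array([0.4607, 0.088 , 0.032 ]), array([0.5299, 0.1459, 0.032 ]), array([0.4655, 0.1494, 0.032 ]), array([0.5263, 0.0823, 0.032 ])]
[ 0.4545 -0.0425  0.028 ] [0.4455 0.1644 0.028 ] 2.4907546708404165
[0.5503 0.0304 0.028 ] [0.542  0.1693 0.028 ] 3.4196555818595793
[ 0.4323 -0.1119  0.012 ] [0.4163 0.2112 0.012 ] 2.834986747733813
[ 6.75344365e+00  4.92948633e+00 -4.01789317e-04]
```

Call:
arm_command:
  plan:
    - {"tx": 2, "ty": 1.5, "tz": 0, "wx": 0, "wy": 0, "wz": 0, "fingers": 255}
    - {"tx": 4.5, "ty": 3.3, "tz": 0, "wx": 0, "wy": 0, "wz": 0, "fingers": 255}
    - {"tx": 6.3, "ty": 4.6, "tz": 1, "wx": 0, "wy": 0, "wz": 0, "fingers": 255}
    - {"tx": 6.75, "ty": 4.9, "tz": 3, "wx": 0, "wy": 0, "wz": 0, "fingers": 255}
    - {"tx": 6.75, "ty": 4.9, "tz": 5.5, "wx": 0, "wy": 0, "wz": 0, "fingers": 255}
    - {"tx": 6.75, "ty": 4.9, "tz": 7.5, "wx": 0, "wy": 0, "wz": 0, "fingers": 255}
    - {"tx": 6.75, "ty": 4.9, "tz": 9, "wx": 0, "wy": 0, "wz": 0, "fingers": 255}
    - {"tx": 6.75, "ty": 4.9, "tz": 9.9, "wx": 0, "wy": 0, "wz": 0, "fingers": 255}

```text
time: 7.45
position: [0.494, 0.1173, 0.0796]
tcp_rot: [-179.9, -0.1, 130.0]
wrist_force: [-0.4, 0.2, -2.8]
width: 0.0319
grasp_force: 30.0
```

Call:
arm_command:
  plan:
    - {"tx": 0, "ty": 0, "tz": 0.1, "wx": 0, "wy": 0, "wz": 0, "fingers": 255}
    - {"tx": 0, "ty": 0, "tz": 0.2, "wx": 0, "wy": 0, "wz": 0, "fingers": 255}
    - {"tx": 0, "ty": 0, "tz": 0.3, "wx": 0, "wy": 0, "wz": 0, "fingers": 255}
    - {"tx": 0, "ty": 0, "tz": 0.4, "wx": 0, "wy": 0, "wz": 0, "fingers": 255}
    - {"tx": 0, "ty": 0, "tz": 0.45, "wx": 0, "wy": 0, "wz": 0, "fingers": 255}
    - {"tx": 0, "ty": 0, "tz": 0.5, "wx": 0, "wy": 0, "wz": 0, "fingers": 255}
    - {"tx": 0, "ty": 0, "tz": 0.5, "wx": 0, "wy": 0, "wz": 0, "fingers": 255}
    - {"tx": 0, "ty": 0, "tz": 0.5, "wx": 0, "wy": 0, "wz": 0, "fingers": 255}

```text
time: 8.25
position: [0.4946, 0.1178, 0.0761]
tcp_rot: [180.0, 0.0, 130.0]
wrist_force: [-0.5, 0.0, -1.3]
width: 0.0315
grasp_force: 30.0
```

Call:
arm_command:
  plan:
    - {"tx": 0, "ty": 0, "tz": 0.03, "wx": 0, "wy": 0, "wz": 0, "fingers": 255}
    - {"tx": 0, "ty": 0, "tz": 0.06, "wx": 0, "wy": 0, "wz": 0, "fingers": 255}
    - {"tx": 0, "ty": 0, "tz": 0.09, "wx": 0, "wy": 0, "wz": 0, "fingers": 255}
    - {"tx": 0, "ty": 0, "tz": 0.12, "wx": 0, "wy": 0, "wz": 0, "fingers": 255}
    - {"tx": 0, "ty": 0, "tz": 0.12, "wx": 0, "wy": 0, "wz": 0, "fingers": 255}
    - {"tx": 0, "ty": 0, "tz": 0.12, "wx": 0, "wy": 0, "wz": 0, "fingers": 255}
    - {"tx": 0, "ty": 0, "tz": 0.12, "wx": 0, "wy": 0, "wz": 0, "fingers": 255}
    - {"tx": 0, "ty": 0, "tz": 0.12, "wx": 0, "wy": 0, "wz": 0, "fingers": 255}

```text
time: 9.05
position: [0.4946, 0.1177, 0.075]
tcp_rot: [-180.0, 0.0, 130.0]
wrist_force: [-1.1, -0.5, 1.8]
width: 0.0315
grasp_force: 30.0
```

Call:
arm_command:
  plan:
    - {"tx": 0, "ty": 0, "tz": 0, "wx": 0, "wy": 0, "wz": 0, "fingers": 175}
    - {"tx": 0, "ty": 0, "tz": 0, "wx": 0, "wy": 0, "wz": 0, "fingers": 165}
    - {"tx": 0, "ty": 0, "tz": 0, "wx": 0, "wy": 0, "wz": 0, "fingers": 155}
    - {"tx": 0, "ty": 0, "tz": 0, "wx": 0, "wy": 0, "wz": 0, "fingers": 140}
    - {"tx": 0, "ty": 0, "tz": 0, "wx": 0, "wy": 0, "wz": 0, "fingers": 110}
    - {"tx": 0, "ty": 0, "tz": 0, "wx": 0, "wy": 0, "wz": 0, "fingers": 70}
    - {"tx": 0, "ty": 0, "tz": 0, "wx": 0, "wy": 0, "wz": 0, "fingers": 30}
    - {"tx": 0, "ty": 0, "tz": 0, "wx": 0, "wy": 0, "wz": 0, "fingers": 10}

```text
time: 9.85
position: [0.4946, 0.1177, 0.0748]
tcp_rot: [180.0, 0.0, 130.0]
wrist_force: [0.0, 0.2, 0.6]
width: 0.0709
grasp_force: 0.0
```

Call:
arm_command:
  plan:
    - {"tx": 0, "ty": 0, "tz": 0, "wx": 0, "wy": 0, "wz": 0, "fingers": 10}
    - {"tx": 0, "ty": 0, "tz": 0, "wx": 0, "wy": 0, "wz": 0, "fingers": 10}
    - {"tx": 0, "ty": 0, "tz": 0, "wx": 0, "wy": 0, "wz": 0, "fingers": 10}
    - {"tx": 0, "ty": 0, "tz": -1, "wx": 0, "wy": 0, "wz": 0, "fingers": 10}
    - {"tx": 0, "ty": 0, "tz": -3, "wx": 0, "wy": 0, "wz": 0, "fingers": 10}
    - {"tx": 0, "ty": 0, "tz": -6, "wx": 0, "wy": 0, "wz": 0, "fingers": 10}
    - {"tx": 0, "ty": 0, "tz": -9, "wx": 0, "wy": 0, "wz": 0, "fingers": 10}
    - {"tx": 0, "ty": 0, "tz": -11, "wx": 0, "wy": 0, "wz": 0, "fingers": 10}

```text
time: 10.65
position: [0.4956, 0.1178, 0.1881]
tcp_rot: [179.8, 0.1, 130.0]
wrist_force: [0.1, 0.0, -0.3]
width: 0.09
grasp_force: 0.0
```

Call:
arm_command:
  plan:
    - {"tx": -3, "ty": -2.3, "tz": 0, "wx": 0, "wy": 0, "wz": 0, "fingers": 255}
    - {"tx": -7, "ty": -5.3, "tz": 0, "wx": 0, "wy": 0, "wz": -0.13, "fingers": 255}
    - {"tx": -11, "ty": -8.3, "tz": 0, "wx": 0, "wy": 0, "wz": -0.27, "fingers": 255}
    - {"tx": -14.8, "ty": -11.2, "tz": 0, "wx": 0, "wy": 0, "wz": -0.41, "fingers": 255}
    - {"tx": -14.8, "ty": -11.2, "tz": 0, "wx": 0, "wy": 0, "wz": -0.55, "fingers": 255}
    - {"tx": -14.8, "ty": -11.2, "tz": 0, "wx": 0, "wy": 0, "wz": -0.69, "fingers": 255}
    - {"tx": -14.8, "ty": -11.2, "tz": 0, "wx": 0, "wy": 0, "wz": -0.82, "fingers": 255}
    - {"tx": -14.8, "ty": -11.2, "tz": 0, "wx": 0, "wy": 0, "wz": -0.921, "fingers": 255}

```text
time: 11.45
position: [0.504, -0.068, 0.1856]
tcp_rot: [-180.0, 0.0, -177.0]
wrist_force: [0.2, -0.4, -0.8]
width: 0.0301
grasp_force: 0.0
```

```bash
python3 - <<'E'
from h import *
s=snap('wrist','w3');snap('side','d3');snap('scene','s3');print(s['position'],s['tcp_rot'],s['width'])
W=cv2.resize(cv2.imread('pics/w3.png'),(533,400));
o=np.zeros((600,800,3),np.uint8);o[:400,:533]=W
o[:285,534:800]=cv2.resize(cv2.imread('pics/d3.png')[145:240,235:323],(266,285))
o[400:600,:400]=cv2.resize(cv2.imread('pics/s3.png')[190:270,225:385],(400,200))
cv2.imwrite('pics/m3.png',o)
print(px('w3',(.502,-.0226,.075)),px('w3',(.495,.117,.112)))
E
```

```text
[ 0.5039879  -0.06796359  0.18562427] [-1.79985398e+02  3.95807702e-02 -1.77007404e+02] 0.030120561770628634
[301.  189.3] [461.8 199.6]
```

View pics/m3.png

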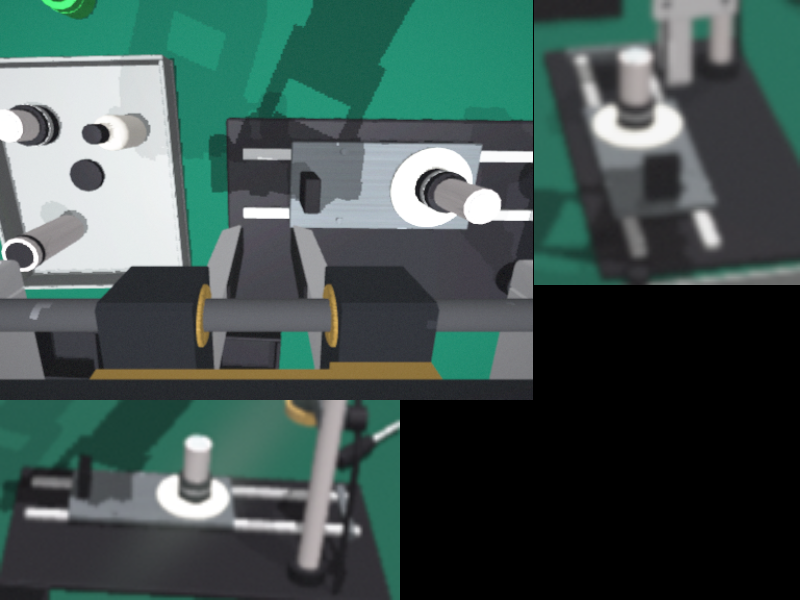

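The lens stands upright on the pad, about centred. The handle appears at (311,193) in the wrist part of the mosaic, as predicted. Next I lower the shut fingers behind it.

Call:
arm_command:
  plan:
    - {"tx": 0, "ty": 0, "tz": 3, "wx": 0, "wy": 0, "wz": 0, "fingers": 255}
    - {"tx": 0, "ty": 0, "tz": 6, "wx": 0, "wy": 0, "wz": 0, "fingers": 255}
    - {"tx": 0, "ty": 0, "tz": 9, "wx": 0, "wy": 0, "wz": 0, "fingers": 255}
    - {"tx": 0, "ty": 0, "tz": 11.5, "wx": 0, "wy": 0, "wz": 0, "fingers": 255}
    - {"tx": 0, "ty": 0, "tz": 13, "wx": 0, "wy": 0, "wz": 0, "fingers": 255}
    - {"tx": 0, "ty": 0.5, "tz": 13.9, "wx": 0, "wy": 0, "wz": 0, "fingers": 255}
    - {"tx": 0, "ty": 1, "tz": 14, "wx": 0, "wy": 0, "wz": 0, "fingers": 255}
    - {"tx": 0, "ty": 1.5, "tz": 14, "wx": 0, "wy": 0, "wz": 0, "fingers": 255}

```text
time: 12.4
position: [0.5036, -0.0522, 0.0455]
tcp_rot: [-180.0, 0.1, -177.3]
wrist_force: [-0.6, -0.1, 0.1]
width: 0.0004
grasp_force: 0.0
```

Call:
arm_command:
  plan:
    - {"tx": 0, "ty": 0.2, "tz": 0, "wx": 0, "wy": 0, "wz": 0, "fingers": 255}
    - {"tx": 0, "ty": 0.4, "tz": 0, "wx": 0, "wy": 0, "wz": 0, "fingers": 255}
    - {"tx": 0, "ty": 0.6, "tz": 0, "wx": 0, "wy": 0, "wz": 0, "fingers": 255}
    - {"tx": 0, "ty": 0.8, "tz": 0, "wx": 0, "wy": 0, "wz": 0, "fingers": 255}
    - {"tx": 0, "ty": 1.0, "tz": 0, "wx": 0, "wy": 0, "wz": 0, "fingers": 255}
    - {"tx": 0, "ty": 1.2, "tz": 0, "wx": 0, "wy": 0, "wz": 0, "fingers": 255}
    - {"tx": 0, "ty": 1.4, "tz": 0, "wx": 0, "wy": 0, "wz": 0, "fingers": 255}
    - {"tx": 0, "ty": 1.6, "tz": 0, "wx": 0, "wy": 0, "wz": 0, "fingers": 255}

```text
time: 13.2
position: [0.5027, -0.0368, 0.045]
tcp_rot: [-180.0, 0.0, -177.2]
wrist_force: [-0.4, -1.8, 1.7]
width: 0.0002
grasp_force: 1.0
```

Contact is made at about 2 N, so I continue steadily at 25 mm/s.

Call:
arm_command:
  plan:
    - {"tx": 0, "ty": 0.2, "tz": 0, "wx": 0, "wy": 0, "wz": 0, "fingers": 255}
    - {"tx": 0, "ty": 0.42, "tz": 0, "wx": 0, "wy": 0, "wz": 0, "fingers": 255}
    - {"tx": 0, "ty": 0.66, "tz": 0, "wx": 0, "wy": 0, "wz": 0, "fingers": 255}
    - {"tx": 0, "ty": 0.9, "tz": 0, "wx": 0, "wy": 0, "wz": 0, "fingers": 255}
    - {"tx": 0, "ty": 1.15, "tz": 0, "wx": 0, "wy": 0, "wz": 0, "fingers": 255}
    - {"tx": 0, "ty": 1.4, "tz": 0, "wx": 0, "wy": 0, "wz": 0, "fingers": 255}
    - {"tx": 0, "ty": 1.65, "tz": 0, "wx": 0, "wy": 0, "wz": 0, "fingers": 255}
    - {"tx": 0, "ty": 1.9, "tz": 0, "wx": 0, "wy": 0, "wz": 0, "fingers": 255}

```text
time: 14.0
position: [0.5016, -0.0175, 0.0448]
tcp_rot: [-180.0, 0.0, -177.2]
wrist_force: [2.5, -1.9, 0.6]
width: 0.0003
grasp_force: 1.1
```

Call:
arm_command:
  plan:
    - {"tx": 0, "ty": 0.25, "tz": 0, "wx": 0, "wy": 0, "wz": 0, "fingers": 255}
    - {"tx": 0, "ty": 0.5, "tz": 0, "wx": 0, "wy": 0, "wz": 0, "fingers": 255}
    - {"tx": 0, "ty": 0.75, "tz": 0, "wx": 0, "wy": 0, "wz": 0, "fingers": 255}
    - {"tx": 0, "ty": 1.0, "tz": 0, "wx": 0, "wy": 0, "wz": 0, "fingers": 255}
    - {"tx": 0, "ty": 1.25, "tz": 0, "wx": 0, "wy": 0, "wz": 0, "fingers": 255}
    - {"tx": 0, "ty": 1.5, "tz": 0, "wx": 0, "wy": 0, "wz": 0, "fingers": 255}
    - {"tx": 0, "ty": 1.75, "tz": 0, "wx": 0, "wy": 0, "wz": 0, "fingers": 255}
    - {"tx": 0, "ty": 2.0, "tz": 0, "wx": 0, "wy": 0, "wz": 0, "fingers": 255}

```text
time: 14.8
position: [0.5004, 0.0025, 0.0447]
tcp_rot: [180.0, -0.0, -177.2]
wrist_force: [1.8, -2.0, 0.1]
width: 0.0003
grasp_force: 1.0
```

Call:
arm_command:
  plan:
    - {"tx": 0, "ty": 0.25, "tz": 0, "wx": 0, "wy": 0, "wz": 0, "fingers": 255}
    - {"tx": 0, "ty": 0.5, "tz": 0, "wx": 0, "wy": 0, "wz": 0, "fingers": 255}
    - {"tx": 0, "ty": 0.75, "tz": 0, "wx": 0, "wy": 0, "wz": 0, "fingers": 255}
    - {"tx": 0, "ty": 1.0, "tz": 0, "wx": 0, "wy": 0, "wz": 0, "fingers": 255}
    - {"tx": 0, "ty": 1.25, "tz": 0, "wx": 0, "wy": 0, "wz": 0, "fingers": 255}
    - {"tx": 0, "ty": 1.5, "tz": 0, "wx": 0, "wy": 0, "wz": 0, "fingers": 255}
    - {"tx": 0, "ty": 1.75, "tz": 0, "wx": 0, "wy": 0, "wz": 0, "fingers": 255}
    - {"tx": 0, "ty": 2.0, "tz": 0, "wx": 0, "wy": 0, "wz": 0, "fingers": 255}

```text
time: 15.6
position: [0.4995, 0.0225, 0.0448]
tcp_rot: [-180.0, -0.0, -177.2]
wrist_force: [2.2, -1.5, 0.2]
width: 0.001
grasp_force: 1.0
```

```bash
python3 - <<'E'
from h import *
s=snap('side','d4');snap('scene','s4');snap('wrist','w4');print(s['position'],s['wrist_force'])
o=np.zeros((600,800,3),np.uint8)
o[:300,:400]=cv2.resize(cv2.imread('pics/d4.png')[110:215,225:365],(400,300))
o[300:600,:400]=cv2.resize(cv2.imread('pics/s4.png')[160:265,245:385],(400,300))
o[:300,400:800]=cv2.resize(cv2.imread('pics/w4.png'),(400,300))
cv2.imwrite('pics/m4.png',o)
E
```

```text
[0.49948054 0.02248243 0.04475816] [ 2.16158072 -1.49370905  0.20423132]
```

View pics/m4.png

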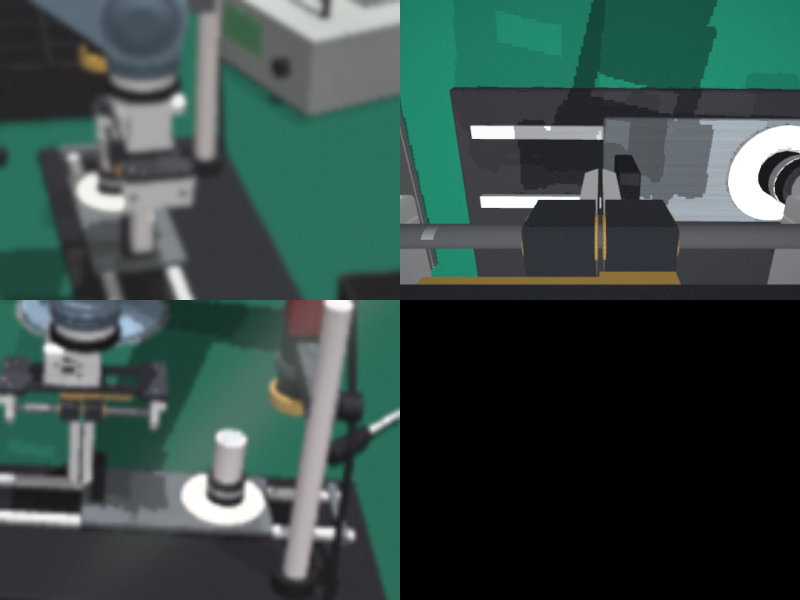

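The lens rides upright on the pad at about 2 N, so I keep pushing.

Call:
arm_command:
  plan:
    - {"tx": 0, "ty": 0.25, "tz": 0, "wx": 0, "wy": 0, "wz": 0, "fingers": 255}
    - {"tx": 0, "ty": 0.5, "tz": 0, "wx": 0, "wy": 0, "wz": 0, "fingers": 255}
    - {"tx": 0, "ty": 0.75, "tz": 0, "wx": 0, "wy": 0, "wz": 0, "fingers": 255}
    - {"tx": 0, "ty": 1.0, "tz": 0, "wx": 0, "wy": 0, "wz": 0, "fingers": 255}
    - {"tx": 0, "ty": 1.25, "tz": 0, "wx": 0, "wy": 0, "wz": 0, "fingers": 255}
    - {"tx": 0, "ty": 1.5, "tz": 0, "wx": 0, "wy": 0, "wz": 0, "fingers": 255}
    - {"tx": 0, "ty": 1.75, "tz": 0, "wx": 0, "wy": 0, "wz": 0, "fingers": 255}
    - {"tx": 0, "ty": 2.0, "tz": 0, "wx": 0, "wy": 0, "wz": 0, "fingers": 255}

```text
time: 16.55
position: [0.4984, 0.0425, 0.0447]
tcp_rot: [180.0, -0.0, -177.2]
wrist_force: [-0.8, -1.9, -1.2]
width: 0.0007
grasp_force: 1.0
```

Call:
arm_command:
  plan:
    - {"tx": 0, "ty": 0.25, "tz": 0, "wx": 0, "wy": 0, "wz": 0, "fingers": 255}
    - {"tx": 0, "ty": 0.5, "tz": 0, "wx": 0, "wy": 0, "wz": 0, "fingers": 255}
    - {"tx": 0, "ty": 0.75, "tz": 0, "wx": 0, "wy": 0, "wz": 0, "fingers": 255}
    - {"tx": 0, "ty": 1.0, "tz": 0, "wx": 0, "wy": 0, "wz": 0, "fingers": 255}
    - {"tx": 0, "ty": 1.25, "tz": 0, "wx": 0, "wy": 0, "wz": 0, "fingers": 255}
    - {"tx": 0, "ty": 1.5, "tz": 0, "wx": 0, "wy": 0, "wz": 0, "fingers": 255}
    - {"tx": 0, "ty": 1.7, "tz": 0, "wx": 0, "wy": 0, "wz": 0, "fingers": 255}
    - {"tx": 0, "ty": 1.9, "tz": 0, "wx": 0, "wy": 0, "wz": 0, "fingers": 255}

```text
time: 17.35
position: [0.4978, 0.0614, 0.0448]
tcp_rot: [-180.0, 0.0, -177.2]
wrist_force: [-0.2, -2.2, -1.7]
width: 0.0005
grasp_force: 1.0
```

Call:
arm_command:
  plan:
    - {"tx": 0, "ty": 0.15, "tz": 0, "wx": 0, "wy": 0, "wz": 0, "fingers": 255}
    - {"tx": 0, "ty": 0.3, "tz": 0, "wx": 0, "wy": 0, "wz": 0, "fingers": 255}
    - {"tx": 0, "ty": 0.45, "tz": 0, "wx": 0, "wy": 0, "wz": 0, "fingers": 255}
    - {"tx": 0, "ty": 0.6, "tz": 0, "wx": 0, "wy": 0, "wz": 0, "fingers": 255}
    - {"tx": 0, "ty": 0.75, "tz": 0, "wx": 0, "wy": 0, "wz": 0, "fingers": 255}
    - {"tx": 0, "ty": 0.88, "tz": 0, "wx": 0, "wy": 0, "wz": 0, "fingers": 255}
    - {"tx": 0, "ty": 1.0, "tz": 0, "wx": 0, "wy": 0, "wz": 0, "fingers": 255}
    - {"tx": 0, "ty": 1.1, "tz": 0, "wx": 0, "wy": 0, "wz": 0, "fingers": 255}

```text
time: 18.15
position: [0.4973, 0.0723, 0.0449]
tcp_rot: [-180.0, 0.0, -177.2]
wrist_force: [1.0, -1.7, -1.5]
width: 0.0004
grasp_force: 1.0
```

Call:
arm_command:
  plan:
    - {"tx": 0, "ty": 0.1, "tz": 0, "wx": 0, "wy": 0, "wz": 0, "fingers": 255}
    - {"tx": 0, "ty": 0.2, "tz": 0, "wx": 0, "wy": 0, "wz": 0, "fingers": 255}
    - {"tx": 0, "ty": 0.3, "tz": 0, "wx": 0, "wy": 0, "wz": 0, "fingers": 255}
    - {"tx": 0, "ty": 0.4, "tz": 0, "wx": 0, "wy": 0, "wz": 0, "fingers": 255}
    - {"tx": 0, "ty": 0.5, "tz": 0, "wx": 0, "wy": 0, "wz": 0, "fingers": 255}
    - {"tx": 0, "ty": 0.6, "tz": 0, "wx": 0, "wy": 0, "wz": 0, "fingers": 255}
    - {"tx": 0, "ty": 0.7, "tz": 0, "wx": 0, "wy": 0, "wz": 0, "fingers": 255}
    - {"tx": 0, "ty": 0.8, "tz": 0, "wx": 0, "wy": 0, "wz": 0, "fingers": 255}

```text
time: 18.95
position: [0.4969, 0.0803, 0.0449]
tcp_rot: [-180.0, 0.0, -177.2]
wrist_force: [1.4, -1.7, -1.1]
width: 0.0002
grasp_force: 1.0
```

Call:
arm_command:
  plan:
    - {"tx": 0, "ty": 0.07, "tz": 0, "wx": 0, "wy": 0, "wz": 0, "fingers": 255}
    - {"tx": 0, "ty": 0.14, "tz": 0, "wx": 0, "wy": 0, "wz": 0, "fingers": 255}
    - {"tx": 0, "ty": 0.21, "tz": 0, "wx": 0, "wy": 0, "wz": 0, "fingers": 255}
    - {"tx": 0, "ty": 0.28, "tz": 0, "wx": 0, "wy": 0, "wz": 0, "fingers": 255}
    - {"tx": 0, "ty": 0.35, "tz": 0, "wx": 0, "wy": 0, "wz": 0, "fingers": 255}
    - {"tx": 0, "ty": 0.4, "tz": 0, "wx": 0, "wy": 0, "wz": 0, "fingers": 255}
    - {"tx": 0, "ty": 0.45, "tz": 0, "wx": 0, "wy": 0, "wz": 0, "fingers": 255}
    - {"tx": 0, "ty": 0.5, "tz": 0, "wx": 0, "wy": 0, "wz": 0, "fingers": 255}

```text
time: 19.75
position: [0.4966, 0.0852, 0.0449]
tcp_rot: [-180.0, 0.0, -177.2]
wrist_force: [2.6, -2.1, 0.1]
width: 0.0
grasp_force: 1.0
```

Call:
arm_command:
  plan:
    - {"tx": 0, "ty": 0.06, "tz": 0, "wx": 0, "wy": 0, "wz": 0, "fingers": 255}
    - {"tx": 0, "ty": 0.12, "tz": 0, "wx": 0, "wy": 0, "wz": 0, "fingers": 255}
    - {"tx": 0, "ty": 0.18, "tz": 0, "wx": 0, "wy": 0, "wz": 0, "fingers": 255}
    - {"tx": 0, "ty": 0.24, "tz": 0, "wx": 0, "wy": 0, "wz": 0, "fingers": 255}
    - {"tx": 0, "ty": 0.3, "tz": 0, "wx": 0, "wy": 0, "wz": 0, "fingers": 255}
    - {"tx": 0, "ty": 0.36, "tz": 0, "wx": 0, "wy": 0, "wz": 0, "fingers": 255}
    - {"tx": 0, "ty": 0.4, "tz": 0, "wx": 0, "wy": 0, "wz": 0, "fingers": 255}
    - {"tx": 0, "ty": 0.4, "tz": 0, "wx": 0, "wy": 0, "wz": 0, "fingers": 255}

```text
time: 20.55
position: [0.4964, 0.0889, 0.0449]
tcp_rot: [-180.0, -0.0, -177.2]
wrist_force: [1.6, -4.2, 1.9]
width: 0.0001
grasp_force: 2.3
```

Call:
arm_command:
  plan:
    - {"tx": 0, "ty": 0.03, "tz": 0, "wx": 0, "wy": 0, "wz": 0, "fingers": 255}
    - {"tx": 0, "ty": 0.06, "tz": 0, "wx": 0, "wy": 0, "wz": 0, "fingers": 255}
    - {"tx": 0, "ty": 0.09, "tz": 0, "wx": 0, "wy": 0, "wz": 0, "fingers": 255}
    - {"tx": 0, "ty": 0.12, "tz": 0, "wx": 0, "wy": 0, "wz": 0, "fingers": 255}
    - {"tx": 0, "ty": 0.15, "tz": 0, "wx": 0, "wy": 0, "wz": 0, "fingers": 255}
    - {"tx": 0, "ty": 0.15, "tz": 0, "wx": 0, "wy": 0, "wz": 0, "fingers": 255}
    - {"tx": 0, "ty": 0.15, "tz": 0, "wx": 0, "wy": 0, "wz": 0, "fingers": 255}
    - {"tx": 0, "ty": 0.15, "tz": 0, "wx": 0, "wy": 0, "wz": 0, "fingers": 255}

```text
time: 21.35
position: [0.4964, 0.0889, 0.0449]
tcp_rot: [-179.8, -0.0, -177.2]
wrist_force: [-0.1, -11.1, 1.6]
width: 0.0006
grasp_force: 5.5
```

The force reached 11 N with no further travel, so the slide is on its stop, near the y ≈ 0.09 I predicted. Backing off now.

Call:
arm_command:
  plan:
    - {"tx": 0, "ty": -0.2, "tz": 0, "wx": 0, "wy": 0, "wz": 0, "fingers": 255}
    - {"tx": 0, "ty": -0.6, "tz": 0, "wx": 0, "wy": 0, "wz": 0, "fingers": 255}
    - {"tx": 0, "ty": -1.5, "tz": 0, "wx": 0, "wy": 0, "wz": 0, "fingers": 255}
    - {"tx": 0, "ty": -3, "tz": 0, "wx": 0, "wy": 0, "wz": 0, "fingers": 255}
    - {"tx": 0, "ty": -5, "tz": 0, "wx": 0, "wy": 0, "wz": 0, "fingers": 255}
    - {"tx": 0, "ty": -7, "tz": -3, "wx": 0, "wy": 0, "wz": 0, "fingers": 255}
    - {"tx": 0, "ty": -10, "tz": -6, "wx": 0, "wy": 0, "wz": 0, "fingers": 255}
    - {"tx": 0, "ty": -12, "tz": -10, "wx": 0, "wy": 0, "wz": 0, "fingers": 255}

```text
time: 22.15
position: [0.5004, -0.0302, 0.1443]
tcp_rot: [179.9, -0.2, -177.3]
wrist_force: [0.7, -0.3, -0.1]
width: 0.0004
grasp_force: 0.0
```

Call:
arm_command:
  plan:
    - {"tx": 0, "ty": -2, "tz": -3, "wx": 0, "wy": 0, "wz": 0, "fingers": 255}
    - {"tx": 0, "ty": -3, "tz": -5, "wx": 0, "wy": 0, "wz": 0, "fingers": 255}
    - {"tx": 0, "ty": -3, "tz": -7, "wx": 0, "wy": 0, "wz": 0, "fingers": 255}
    - {"tx": 0, "ty": -3, "tz": -8, "wx": 0, "wy": 0, "wz": 0, "fingers": 255}
    - {"tx": 0, "ty": -3, "tz": -8, "wx": 0, "wy": 0, "wz": 0, "fingers": 255}
    - {"tx": 0, "ty": -3, "tz": -8, "wx": 0, "wy": 0, "wz": 0, "fingers": 255}
    - {"tx": 0, "ty": -3, "tz": -8, "wx": 0, "wy": 0, "wz": 0, "fingers": 255}
    - {"tx": 0, "ty": -3, "tz": -8, "wx": 0, "wy": 0, "wz": 0, "fingers": 255}

```text
time: 22.95
position: [0.5029, -0.0587, 0.2235]
tcp_rot: [179.9, -0.1, -177.2]
wrist_force: [0.1, 0.5, -0.7]
width: 0.0005
grasp_force: 0.0
```

```bash
python3 - <<'E'
from h import *
s=snap('side','d5');snap('scene','s5');snap('wrist','w5');print(s['position'],s['wrist_force'],s['time'])
o=np.zeros((600,800,3),np.uint8)
o[:300,:400]=cv2.resize(cv2.imread('pics/d5.png')[110:215,225:365],(400,300))
o[300:600,:400]=cv2.resize(cv2.imread('pics/s5.png')[160:265,245:385],(400,300))
o[:300,400:800]=cv2.resize(cv2.imread('pics/w5.png'),(400,300))
o[300:600,400:800]=cv2.resize(cv2.imread('pics/s5.png')[175:265,100:220],(400,300))
cv2.imwrite('pics/m5.png',o)
E
```

```text
[ 0.50288388 -0.05873411  0.22354673] [ 0.13625134  0.53711993 -0.69592803] 22.95
```

View pics/m5.png

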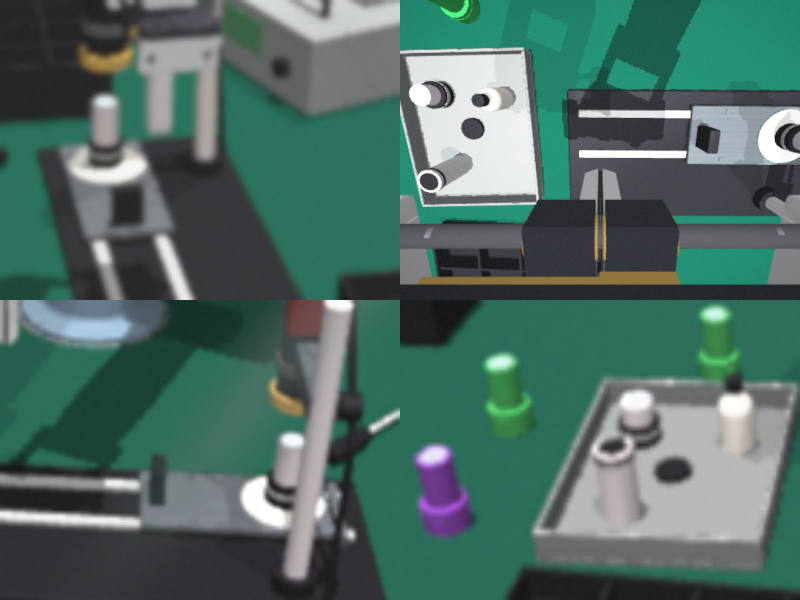

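The lens stands upright on the pad under the camera, the slide is fully in, the tray and the look-alikes are untouched, and the arm is clear. Handing the job in.

```bash
python3 -c "
from station import r
print(r.close_job())"
```

```text
the job is handed in; nothing more can be done
None
```

The lens stands upright near the middle of the pad, the slide is pushed in against its stop under the camera, the other things I could see (tray contents and look-alikes) stayed put, and I handed the job in at about 23 s; no verdict was returned.

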